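Close the kit case and hold the scanner over its label

ROBOT

A 6-joint arm with a two-finger parallel gripper is mounted at the origin on the work surface. World frame = base frame: x ahead of the robot, y to its left, z up, the work surface at z = 0. Lengths are in m, angles in rad, forces in N, time in s.
With the tool pointing down it reaches from about 0.325 to 0.85 m from the base axis. Payload 15.5 kg.
Tool frame: the origin (TCP) lies on the centre line of the jaws, within the pads' length; the fingertips stand 14 mm ahead of it and the grasp point (between the pads) lies 5 mm behind it (finger_overhang is the distance from the TCP to the fingertips, in m); x points along the fingers, z is the direction in which the jaws open and shut, and the axes are right-handed (so a half turn about x gives the same grasp; the last joint's range is limited). The gripper opens to 91 mm and grips with 3 to 60 N. Pads are 32 mm wide; open, the fingers measure 118 mm over their backs; the gripper's body (76 mm by 178 mm) begins 60 mm behind the grasp point.
Start: joints at [-1.421, 0.494, 1.345, -0, 1.302, -0.096], TCP at [0.151, -0.606, 0.196] pointing down, gripper open.
Joint ranges: [-2.91, 2.91], [-0.82, 2.16], [0.22, 2.67], [-1.22, 4.37], [0.12, 2.79], [-3.08, 3.08]. Speed limits (rad/s): [1.89, 1.89, 2.57, 3.01, 3.01, 3.01].

INTERFACE

Orientations are given as a unit quaternion [w, x, y, z].
In Python, from bench import observe, grab_frame, camera_params, hand_in, finger_overhang gives the robot as it stands.
- The arm moves only by the tool send_rows, never from a script. Its argument "commands" is a list of rows, each an object with "claw": the closure, from -1 (fully open) to 1 (shut); "travel": the shift along the world's x, y, z in m, a list of three; "dr": the turn, a rotation vector about the world's x, y, z in degrees, a list of three. In form: [{"claw": claw, "travel": [dx, dy, dz], "dr": [ax, ay, az]}, ...]. A call has 1 to 5 rows; each row is the pose to reach, as a shift and turn from the pose measured when the call began; what a row does not reach only later rows make up. A row lasts 1/12 s, in which the tool goes at most 41.7 mm and 7.16 degrees, less where a joint would pass 70% of its speed; a pose out of reach is approached as far as the arm can. A call with a gripper value outside its range is refused whole. The fingers move at their own pace and stop on an object; the grip force is fixed at half the most. Time passes only in rows, so rows that repeat a pose let the fingers close. It gives the time, the measured TCP pose, the force and the opening at its end, in the units of the state.
- observe(): the state, without advancing time (a new reading comes with each control period).
- grab_frame(name): name is "scene" or "top"; returns the picture (420x560x3 uint8, red, green, blue); there is no depth.
- camera_params(name): a dict with "camera_matrix" (3x3 intrinsics, pixels), "rvec" (rotation vector, rad) and "tvec" (3), from world to camera coordinates, as OpenCV has them. Camera axes: x right, y down, z forward; pixel columns grow to the right and rows downward; lengths in m; the calibration is good to about 2 mm. A picture is of the moment at which its call begins. camera_params takes no time and is no camera call.
- hand_in(): hands the job in, once; it reports no verdict.
The state is a dict: "clock": time; "joints": joint angles; "joint_vel": joint speeds; "joint_torque": joint torques, N m; "eef_pos": TCP position; "tcp_rot": TCP orientation; "wrist_force": force on the tool from outside, world axes, zero at the start; "moment": the same for the moment, N m; "grip_width": finger opening in m.
Only numpy, scipy, OpenCV 4.12 (cv2) and the standard library are available. Lean on these libraries where they do the work, as an engineer would, in place of code of your own. Each camera call takes 0.05 s, during which the arm holds its last target. There are 200 camera calls.

TASK

The kit case on the packing bench is loaded: swing its lid fully shut, then take the cordless scanner out of its charging cradle and carry it over the stacked bins to the case without knocking anything out of place or ever touching the case or lid with the scanner. Finish while still holding the scanner in the gripper, still and upright, its window facing down and centred about 20 mm above the label on the lid, with the long side of the window in line with the long side of the label (either way round); do not put it down or let go of it at the end.

Things in the scene. Friction and masses are not known exactly. Their poses are not given: they have to be found in the camera images.
- case: Grey plastic kit case with bearings and bolts in it, 160 mm (its x) by 200 mm (its y), walls 88 mm high. It stands firmly on the bench and does not shift. Origin: centre of its underside, at bench height. Its x axis points to the hinged side (away from the robot, turned up to 0.3 rad), y along the hinge, z up.
- hinge (a point): Middle of the lid's hinge line on the case, 84 mm along +x from the case's origin and 88 mm above the bench; y runs along the hinge. It does not move.
- lid (a joint): Angle (rad) of the lid: 0 is fully shut, it grows as the lid opens; it starts half open (0.75 to 1.2), its front edge raised towards the robot's side, and stops at 1.3. The stiff hinge (about 0.3 N m) stays where it is left, so the lid must be pushed all the way down, with 2 to 4 N near its front edge.
- lid_tab (a point): Front tip of the small tab (16 mm long, 50 mm wide, 5 mm thick) in the middle of the lid's front edge, 183 mm from the hinge line; it moves with the lid. The lid is a dark blue-grey flat panel 6 mm thick, 168 mm from hinge line to front edge, 208 mm wide, its underside level with the hinge line; shut, its top is 94 mm above the bench. A 12 mm skirt hangs under its rim.
- label (a point): Centre of the white bar-code label (80 mm by 50 mm) on the outer face of the lid, 90 mm from the hinge line and 20 mm to the +y side of the lid's middle. It moves with the lid: y along the label's long side (bars stand across it), z out of the lid; with the lid shut z is up and it lies 94.5 mm above the bench.
- cradle: Black charging cradle fixed on the bench: base plate about 110 by 120 mm and 12 mm thick, with an open-topped pocket 38 mm (x) by 70 mm (y) whose rim is 42 mm above the bench; behind the pocket (+x) a block 30 mm high. Origin: on the bench, under the pocket's centre; z up.
- scanner: Cordless stick scanner, 165 mm tall, 0.14 to 0.24 kg, upright in the cradle's pocket, window down, 2 mm play all round. Origin: centre of the window at its lower end, 12 mm above the bench; z up the handle, y along the window's long side. Head black with a yellow band, 34 (x) by 66 mm (y), 38 mm high, shoulder to 53 mm; light grey straight handle 26 (x) by 32 mm (y) from there to the top: grip its upper half.
- window (a point): Centre of the scanner's window, the same point and axes as the scanner's origin. A low orange trigger on the handle's -x side, 62 to 86 mm above the window, need not be pressed.
- bins_near: Stack of two blue picking bins full of small parts, 165 mm (x) by 105 mm (y), 158 mm high, 1.8 kg, loose, between case and cradle, nearer the robot. Origin: centre of its underside. Leave alone.
- bins_far: The same kind of stack, farther from the robot. Leave alone.
- carton: Loose small cardboard box, 120 by 90 by 70 mm, on the left. Leave alone.
- pillow_block: Loose green bearing housing, 140 mm long (y), 70 mm high, on the left. Leave alone.
- tape_stand: Loose black tape dispenser, 170 mm (x) by 65 mm, 113 mm high, on the right. Leave alone.
- pen_pot: Loose grey pot of pens, 76 mm across, 150 mm high with the pens, on the right. Leave alone.
- parts_dish: Loose steel dish of bushings, 100 mm across, 28 mm high, behind, right of the far bins. Leave alone.
Not all that is in view belongs to the job. There is more than one size of the scanner; the job needs the largest.

How it is judged:
On the way, in this order (a step that is already met when the one before it is completed fails the run):
1. the lid is fully shut (value of joint lid below 0.04 rad), for 0.2 s.
2. the scanner is lifted clear of its cradle in the gripper (z of window in the frame of cradle above 0.055 m and contact force between the fingers and scanner above 1 N), for 0.2 s.
At the end, for the whole second after the job is handed in: The lid is shut (within 0.04 rad) and the gripper holds the scanner still (under 30 mm/s), upright (within 0.12 rad), its window 8 to 35 mm above the label, within 12 mm of the label's centre sideways and within 0.15 rad of the label's long side (either way round), touching nothing but the fingers (value of joint lid below 0.04 rad and z of window in the frame of label between 0.008 and 0.035 m and horizontal distance between window and label below 0.012 m and angle between the y axis of scanner and the y axis of label, either way round below 0.15 rad and angle between scanner's own z axis and vertical below 0.12 rad and contact force between the fingers and scanner above 1 N and contact force between scanner and case below 0.2 N and contact force between scanner and bins_near below 0.2 N and contact force between scanner and bins_far below 0.2 N and linear speed of scanner below 0.03 m/s); the arm keeps its last pose, push and grip.
It fails at once if the scanner touches the case or its lid (contact force between scanner and case above 0.5 N).
It fails at once if a stack of bins or another bystander is knocked out of place (more than 15 mm) (distance of any of bins_near, bins_far, carton, pillow_block, tape_stand, pen_pot, parts_dish from where it was at the start of the episode above 0.015 m).
It also fails if it takes over 59 s, if anything falls off the work surface, if the arm or the gripper's body presses on something with over 40 N, if the wrist force passes 120 N, or if a joint passes its speed limit or range.

## Working session

There is one attempt and no reset: what is moved stays moved. The work goes in short steps, Python scripts to look and compute and a tool call to move; the robot and the scene stay as the last step left them, time stands still between calls to the robot, and variables do not carry over. Pictures are saved under pics/ and viewed, about 8 in all and at most 12, crops included, and the job is handed in when it is done.

Besides the shell and the picture viewer there is one more tool, called after ">>>" by a JSON object that holds its "method" and its "body". send_rows: Moves the arm, as the interface text tells. Its arguments: {"type":"object","properties":{"commands":{"type":"array"}},"required":["commands"]}

```bash
mkdir -p pics; python3 - <<'E'
from bench import *
import cv2
print(observe(), finger_overhang)
for n in("scene","top"):
    im=grab_frame(n); cv2.imwrite(f"pics/{n}0.png",cv2.resize(im[:,:,::-1],(800,600),interpolation=cv2.INTER_CUBIC))
    print(n,camera_params(n))
E
```

```text
{'clock': 0.0, 'joints': array([-1.42151837e+00,  4.94173113e-01,  1.34613523e+00, -3.66753081e-05,
        1.30249164e+00, -9.54994073e-02]), 'joint_vel': array([ 0.00135622,  0.00018991,  0.00033842, -0.00213784, -0.0017994 ,
       -0.0023246 ]), 'joint_torque': array([ 3.67608827e-04, -8.78833008e+01, -3.81844819e+01,  7.09856325e-02,
        5.31577365e-02, -4.26731469e-05]), 'eef_pos': array([ 0.15139326, -0.60597195,  0.19554315]), 'tcp_rot': array([ 0.55698519,  0.43549998,  0.55762207, -0.43493091]), 'wrist_force': array([-0.31413529, -0.92210073, -0.50216788]), 'moment': array([ 0.00773246,  0.00697175, -0.03345302]), 'grip_width': 0.09144241301543811} 0.014
scene {'camera_matrix': array([[471.07529253,   0.        , 279.01424219],
       [  0.        , 471.07529253, 204.6167422 ],
       [  0.        ,   0.        ,   1.        ]]), 'rvec': array([ 1.93094433,  1.78777245, -0.57303689]), 'tvec': array([-0.00467501, -0.38095746,  1.75694273])}
top {'camera_matrix': array([[507.03198647,   0.        , 269.64893168],
       [  0.        , 507.03198647, 208.02048288],
       [  0.        ,   0.        ,   1.        ]]), 'rvec': array([ 2.15648778, -2.18240243,  0.1145907 ]), 'tvec': array([-0.00774364,  0.52414407,  1.93242983])}
```

View pics/scene0.png

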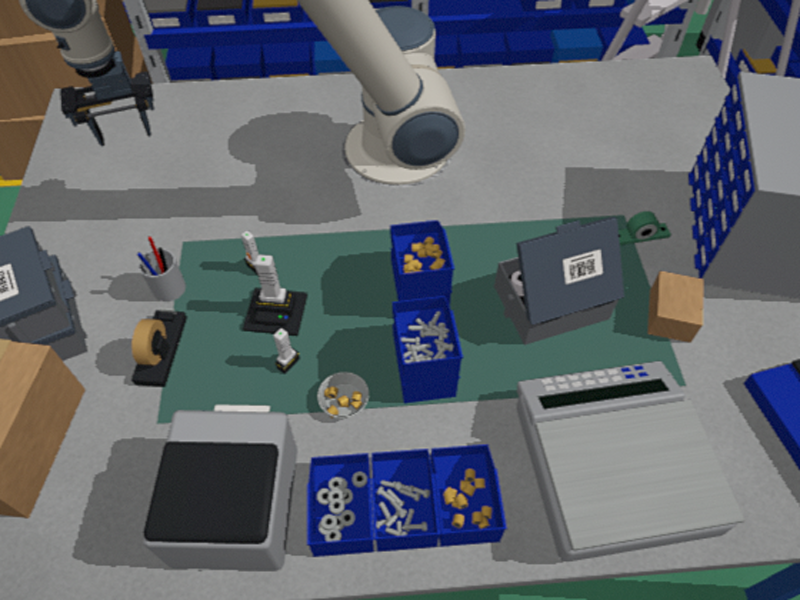

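View pics/top0.png

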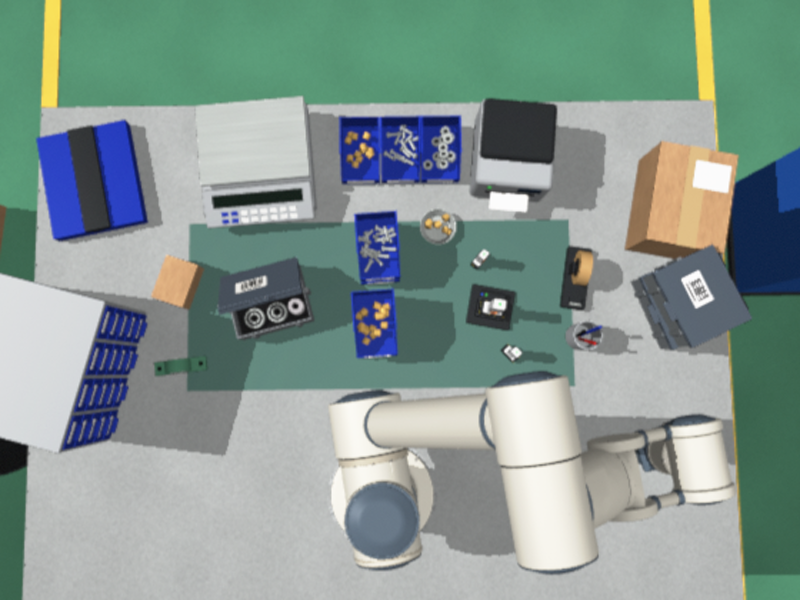

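The scene shows the case on the robot's left (+y), two bin stacks in the middle, and the cradle with the large scanner at about (268,290) in the scene view. Next I'll crop the case and cradle in both views.

```bash
cat > h.py <<'E'
import numpy as np, cv2
from bench import *
from scipy.optimize import least_squares
def proj(n,P):
    c=camera_params(n); return cv2.projectPoints(np.float64(P).reshape(-1,3),c["rvec"],c["tvec"],c["camera_matrix"],None)[0].reshape(-1,2)
def ray(n,uv):
    c=camera_params(n);R=cv2.Rodrigues(c["rvec"])[0]
    return -R.T@c["tvec"], R.T@np.linalg.inv(c["camera_matrix"])@np.array([*uv,1.])
def atz(n,uv,z):
    o,d=ray(n,uv); return o+d*(z-o[2])/d[2]
def tri(a,b):  # scene uv, top uv
    A=[];B=[]
    for n,uv in(("scene",a),("top",b)):
        o,d=ray(n,uv);d/=np.linalg.norm(d);M=np.eye(3)-np.outer(d,d);A.append(M);B.append(M@o)
    x,r,_,_=np.linalg.lstsq(np.vstack(A),np.hstack(B),rcond=None); return x,np.sqrt(r)
def crop(im,x,y,w=112,h=84,s=400):
    c=cv2.resize(im[y:y+h,x:x+w,::-1],(s,s*h//w),interpolation=cv2.INTER_CUBIC).copy()
    k=s/w
    for u in range((x//10+1)*10,x+w,10):
        cv2.line(c,(int((u-x+.5)*k),0),(int((u-x+.5)*k),4 if u%20 else 9),(0,0,255),1)
        if u%20==0: cv2.putText(c,str(u),(int((u-x+.5)*k)-9,19),0,.33,(0,0,255),1)
    for v in range((y//10+1)*10,y+h,10):
        cv2.line(c,(0,int((v-y+.5)*k)),(4 if v%20 else 9,int((v-y+.5)*k)),(0,0,255),1)
        if v%20==0: cv2.putText(c,str(v),(10,int((v-y+.5)*k)+4),0,.33,(0,0,255),1)
    return c
E
python3 - <<'E'
from h import *
s=grab_frame("scene");t=grab_frame("top")
cv2.imwrite("pics/m1.png",np.vstack([np.hstack([crop(s,340,150),crop(s,142,153)]),np.hstack([crop(t,136,170),crop(t,300,175)])]))
E
```

```text
(no output)
```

View pics/m1.png

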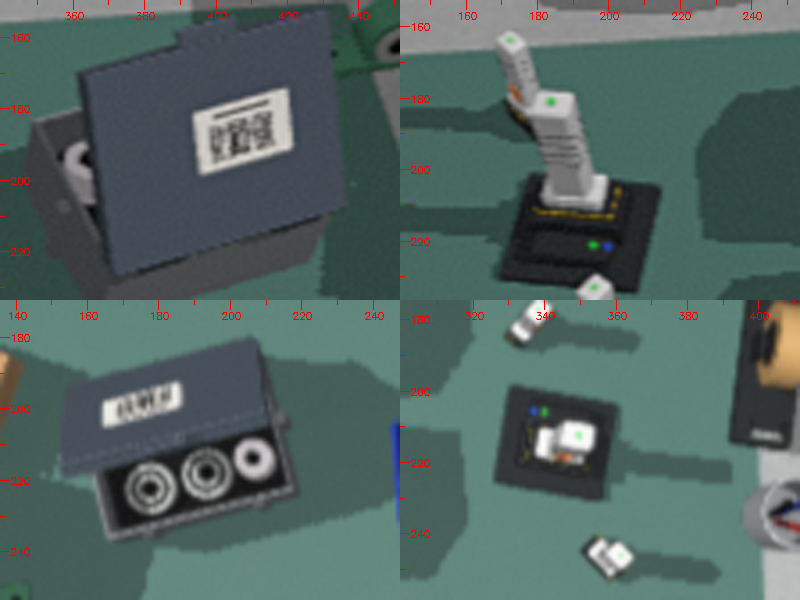

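```bash
cat > fit.py <<'E'
from h import *
def px(ox,oy,pts,cx=0,cy=0): return np.array([[ (a-cx)/3.5714-.5+ox,(b-cy)/3.5714-.5+oy] for a,b in pts])
def lidp(p,u,v,w): # u from hinge to front, v along y, w height above underside
    x,y,yaw,q=p; lx=.084-u*np.cos(q)+w*np.sin(q); lz=.088+u*np.sin(q)+w*np.cos(q)
    return [x+lx*np.cos(yaw)-v*np.sin(yaw),y+lx*np.sin(yaw)+v*np.cos(yaw),lz]
if __name__=="__main__":
    sl=px(340,150,[(193,108),(288,88),(294,150),(200,176),(80,70),(328,12),(345,205),(117,275)])
    tl=px(136,170,[(105,402),(180,383),(182,405),(103,427)],0,300)
    # label corners (u,v): scene view looks to -x: image left = robot's right = -y
    L=[(.115,-.02),(.115,.06),(.065,.06),(.065,-.02)]
    C=[(.168,-.104),(.168,.104),(0,.104),(0,-.104)]
    T=[(.065,.06),(.065,-.02),(.115,-.02),(.115,.06)]
    tc=px(136,170,[(113,540),(298,495)],0,300)
    def res(p):
        S=[lidp(p,u,v,.0065) for u,v in L]+[lidp(p,u,v,.006) for u,v in C]
        c,s=np.cos(p[2]),np.sin(p[2])
        F=[[p[0]-.08*c-v*s,p[1]-.08*s+v*c,.088] for v in(.1,-.1)]
        return np.vstack([proj("scene",S)-sl,proj("top",[lidp(p,u,v,.0065) for u,v in T])-tl,proj("top",F)-tc]).ravel()
    r=least_squares(res,[.55,.3,0,.9],loss="soft_l1"); print("case",r.x);print(res(r.x).reshape(-1,2).round(1).tolist())
    p=r.x; print("label shut",lidp([*p[:3],0],.09,.02,.0065),"hinge",lidp(p,0,0,0),"tab now",lidp(p,.183,0,.006),"front shut",lidp([*p[:3],0],.183,0,.006))
    # cradle base top corners
    sc=px(142,153,[(530,172),(662,187),(637,292),(497,278)],400,0); tcr=px(300,175,[(512,385),(620,403),(602,500),(495,485)],400,300)
    for a in sc: print("scene",atz("scene",a,.012).round(4))
    for a in tcr: print("top",atz("top",a,.012).round(4))
    print("scanner top LED",tri(px(142,153,[(551,102)],400,0)[0],px(300,175,[(578,436)],400,300)[0]), atz("scene",px(142,153,[(551,102)],400,0)[0],.177),atz("top",px(300,175,[(578,436)],400,300)[0],.177))
    # bins corners (from 800x600 views), z=.158
    for n,l in(("top",[(363,213),(397,211),(400,278),(357,284),(352,293),(397,290),(398,355),(355,357)]),("scene",[(393,302),(452,296),(461,352),(400,362),(391,228),(448,222),(453,278),(396,285)])):
        print(n,[atz(n,(a*.7-.15,b*.7-.15),.158)[:2].round(3).tolist() for a,b in l])
E
python3 fit.py
```

```text
case [0.51643121 0.29594425 0.24628689 0.94523469]
[[0.1, 1.4], [-0.7, -0.2], [-0.9, -0.9], [-0.0, -0.9], [1.4, 1.3], [0.5, -0.9], [0.2, 0.7], [-1.4, 0.3], [0.1, 0.4], [0.5, 0.1], [0.0, 0.3], [0.3, -0.1], [-1.2, 0.1], [-0.9, -0.9]]
label shut [np.float64(0.5057361698890376), np.float64(0.31387790928125453), np.float64(0.0945)] hinge [np.float64(0.5978964556215793), np.float64(0.3164238342008598), np.float64(0.088)] tab now [np.float64(0.49869086189231926), np.float64(0.2914844957307837), np.float64(0.23985940724729557)] front shut [np.float64(0.42041859434990797), np.float64(0.2718075954706244), np.float64(0.094)]
scene [ 0.435  -0.3474  0.012 ]
scene [ 0.4603 -0.2314  0.012 ]
scene [ 0.5668 -0.252   0.012 ]
scene [ 0.5438 -0.3698  0.012 ]
top [ 0.5609 -0.2534  0.012 ]
top [ 0.5397 -0.3709  0.012 ]
top [ 0.434  -0.3481  0.012 ]
top [ 0.4517 -0.2323  0.012 ]
scanner top LED (array([ 0.48902767, -0.2987691 ,  0.17486554]), array([0.00136149])) [ 0.49066378 -0.29932523  0.177     ] [ 0.48877547 -0.29745181  0.177     ]
top [[0.728, 0.041], [0.732, -0.046], [0.559, -0.051], [0.545, 0.058], [0.523, 0.071], [0.529, -0.043], [0.365, -0.043], [0.361, 0.064]]
scene [[0.6, -0.052], [0.594, 0.062], [0.719, 0.063], [0.731, -0.049], [0.415, -0.043], [0.407, 0.076], [0.552, 0.069], [0.56, -0.043]]
```

The fit is good to about 1 px: case at (0.516, 0.296), yaw 0.246, lid 0.945. The scanner is at (0.489, -0.298), yaw about -0.19. The jaws already line up with the case's y axis, so I'll go over to the lid now.

>>> {"method": "send_rows", "body": {"commands": [{"claw":1,"travel":[0.03,0.02,0.03],"dr":[0,0,0]},{"claw":1,"travel":[0.25,0.25,0.14],"dr":[0,0,0]},{"claw":1,"travel":[0.25,0.25,0.14],"dr":[0,0,0]},{"claw":1,"travel":[0.25,0.25,0.14],"dr":[0,0,0]},{"claw":1,"travel":[0.25,0.25,0.14],"dr":[0,0,0]}]}}

```text
clock: 0.62
eef_pos: [0.288, -0.4734, 0.2784]
tcp_rot: [0.557, 0.436, 0.557, -0.435]
wrist_force: [0.9, -0.3, 0.1]
grip_width: 0.0607
```

>>> {"method": "send_rows", "body": {"commands": [{"claw":1,"travel":[0.15,0.17,0.06],"dr":[0,0,0]},{"claw":1,"travel":[0.15,0.17,0.06],"dr":[0,0,0]},{"claw":1,"travel":[0.15,0.17,0.06],"dr":[0,0,0]},{"claw":1,"travel":[0.15,0.17,0.06],"dr":[0,0,0]},{"claw":1,"travel":[0.15,0.17,0.06],"dr":[0,0,0]}]}}

```text
clock: 1.03
eef_pos: [0.421, -0.322, 0.3318]
tcp_rot: [0.557, 0.436, 0.557, -0.435]
wrist_force: [0.2, -1.2, 0.1]
grip_width: 0.0273
```

>>> {"method": "send_rows", "body": {"commands": [{"claw":1,"travel":[0.15,0.63,0],"dr":[0,0,0]},{"claw":1,"travel":[0.15,0.63,0],"dr":[0,0,0]},{"claw":1,"travel":[0.15,0.63,0],"dr":[0,0,0]},{"claw":1,"travel":[0.15,0.63,0],"dr":[0,0,0]},{"claw":1,"travel":[0.15,0.63,0],"dr":[0,0,0]}]}}

```text
clock: 1.45
eef_pos: [0.4684, -0.1191, 0.3314]
tcp_rot: [0.557, 0.436, 0.557, -0.435]
wrist_force: [1.5, -0.5, 0.6]
grip_width: 0.0003
```

>>> {"method": "send_rows", "body": {"commands": [{"claw":1,"travel":[0.1,0.43,0],"dr":[0,0,0]},{"claw":1,"travel":[0.1,0.43,0],"dr":[0,0,0]},{"claw":1,"travel":[0.1,0.43,0],"dr":[0,0,0]},{"claw":1,"travel":[0.1,0.43,0],"dr":[0,0,0]},{"claw":1,"travel":[0.1,0.43,0],"dr":[0,0,0]}]}}

```text
clock: 1.87
eef_pos: [0.5153, 0.084, 0.3314]
tcp_rot: [0.557, 0.436, 0.557, -0.435]
wrist_force: [1.0, 0.7, -0.2]
grip_width: 0.0003
```

>>> {"method": "send_rows", "body": {"commands": [{"claw":1,"travel":[0.05,0.22,0],"dr":[0,0,0]},{"claw":1,"travel":[0.05,0.22,0],"dr":[0,0,0]},{"claw":1,"travel":[0.05,0.22,0],"dr":[0,0,0]},{"claw":1,"travel":[0.05,0.22,0],"dr":[0,0,0]},{"claw":1,"travel":[0.05,0.22,0],"dr":[0,0,0]}]}}

```text
clock: 2.28
eef_pos: [0.5609, 0.2874, 0.3313]
tcp_rot: [0.557, 0.436, 0.557, -0.435]
wrist_force: [0.9, -1.3, 0.3]
grip_width: 0.0005
```

>>> {"method": "send_rows", "body": {"commands": [{"claw":1,"travel":[0.006,0.021,-0.04],"dr":[0,0,0]},{"claw":1,"travel":[0.006,0.021,-0.075],"dr":[0,0,0]},{"claw":1,"travel":[0.006,0.021,-0.1],"dr":[0,0,0]},{"claw":1,"travel":[0.006,0.021,-0.1],"dr":[0,0,0]},{"claw":1,"travel":[0.006,0.021,-0.1],"dr":[0,0,0]}]}}

```text
clock: 2.7
eef_pos: [0.5664, 0.3081, 0.2309]
tcp_rot: [0.557, 0.435, 0.558, -0.436]
wrist_force: [0.8, -0.3, 0.6]
grip_width: 0.0007
```

>>> {"method": "send_rows", "body": {"commands": [{"claw":1,"travel":[-0.014,-0.004,0],"dr":[0,0,0]},{"claw":1,"travel":[-0.028,-0.007,-0.002],"dr":[0,0,0]},{"claw":1,"travel":[-0.036,-0.009,-0.006],"dr":[0,0,0]},{"claw":1,"travel":[-0.045,-0.011,-0.012],"dr":[0,0,0]},{"claw":1,"travel":[-0.052,-0.013,-0.018],"dr":[0,0,0]}]}}

```text
clock: 3.12
eef_pos: [0.5153, 0.2953, 0.2159]
tcp_rot: [0.557, 0.436, 0.557, -0.435]
wrist_force: [0.6, 0.4, 2.6]
grip_width: 0.001
```

>>> {"method": "send_rows", "body": {"commands": [{"claw":1,"travel":[-0.01,-0.003,-0.012],"dr":[0,0,0]},{"claw":1,"travel":[-0.019,-0.005,-0.024],"dr":[0,0,0]},{"claw":1,"travel":[-0.027,-0.007,-0.037],"dr":[0,0,0]},{"claw":1,"travel":[-0.034,-0.008,-0.05],"dr":[0,0,0]},{"claw":1,"travel":[-0.04,-0.01,-0.064],"dr":[0,0,0]}]}}

```text
clock: 3.53
eef_pos: [0.4768, 0.2857, 0.1546]
tcp_rot: [0.558, 0.438, 0.556, -0.433]
wrist_force: [-0.2, 0.3, 1.6]
grip_width: 0.0007
```

>>> {"method": "send_rows", "body": {"commands": [{"claw":1,"travel":[-0.003,-0.001,-0.012],"dr":[0,0,0]},{"claw":1,"travel":[-0.006,-0.001,-0.024],"dr":[0,0,0]},{"claw":1,"travel":[-0.007,-0.002,-0.033],"dr":[0,0,0]},{"claw":1,"travel":[-0.007,-0.002,-0.038],"dr":[0,0,0]},{"claw":1,"travel":[-0.007,-0.002,-0.041],"dr":[0,0,0]}]}}

```text
clock: 3.95
eef_pos: [0.4707, 0.2838, 0.1143]
tcp_rot: [0.558, 0.439, 0.556, -0.433]
wrist_force: [0.1, -1.1, 1.5]
grip_width: 0.0002
```

>>> {"method": "send_rows", "body": {"commands": [{"claw":1,"travel":[0,0,-0.003],"dr":[0,0,0]},{"claw":1,"travel":[0,0,-0.006],"dr":[0,0,0]},{"claw":1,"travel":[0,0,-0.008],"dr":[0,0,0]},{"claw":1,"travel":[0,0,-0.009],"dr":[0,0,0]},{"claw":1,"travel":[0,0,-0.009],"dr":[0,0,0]}]}}

```text
clock: 4.37
eef_pos: [0.4707, 0.2839, 0.1052]
tcp_rot: [0.558, 0.439, 0.556, -0.433]
wrist_force: [-0.1, 0.2, 1.0]
grip_width: 0.0002
```

>>> {"method": "send_rows", "body": {"commands": [{"claw":1,"travel":[0,0,-0.001],"dr":[0,0,0]},{"claw":1,"travel":[0,0,-0.002],"dr":[0,0,0]},{"claw":1,"travel":[0,0,-0.003],"dr":[0,0,0]}]}}

```text
clock: 4.62
eef_pos: [0.4707, 0.2839, 0.1022]
tcp_rot: [0.558, 0.439, 0.556, -0.433]
wrist_force: [-0.4, 0.6, 1.5]
grip_width: 0.0002
```

```bash
python3 - <<'E'
from h import *
print(observe()["wrist_force"],observe()["eef_pos"])
s=grab_frame("scene");t=grab_frame("top")
cv2.imwrite("pics/m2.png",np.hstack([crop(s,340,150),crop(t,136,170)]))
E
```

```text
[-0.38698981  0.56780914  1.46772084] [0.47068519 0.28388591 0.10216178]
```

View pics/m2.png

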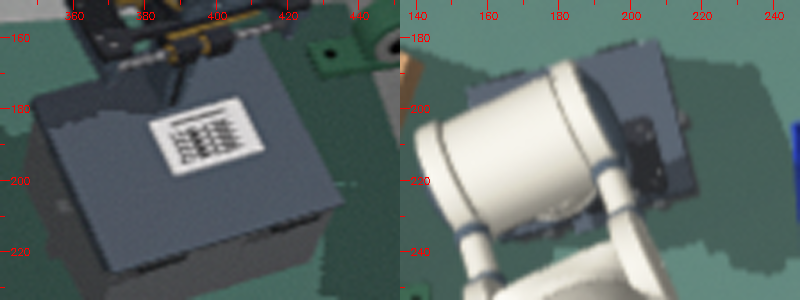

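Nearly shut, and the force hasn't risen yet, so I'll keep pressing in small steps until it does.

>>> {"method": "send_rows", "body": {"commands": [{"claw":1,"travel":[0,0,-0.001],"dr":[0,0,0]},{"claw":1,"travel":[0,0,-0.002],"dr":[0,0,0]},{"claw":1,"travel":[0,0,-0.003],"dr":[0,0,0]}]}}

```text
clock: 4.97
eef_pos: [0.4706, 0.2838, 0.099]
tcp_rot: [0.558, 0.439, 0.556, -0.433]
wrist_force: [-0.6, -0.6, 1.2]
grip_width: 0.0005
```

```bash
python3 - <<'E'
from fit import *
s=grab_frame("scene");cv2.imwrite("pics/m3.png",cv2.resize(s[140:230,340:450,::-1],(770,630),interpolation=cv2.INTER_CUBIC)[:600])
sl=px(340,150,[(150,120),(237,97),(265,152),(175,177)])
L=[(.115,-.02),(.115,.06),(.065,.06),(.065,-.02)]
p0=[.5164,.2959,.2463]
f=lambda q:(proj("scene",[lidp([*p0,q[0]],u,v,.0065) for u,v in L])-sl).ravel()
r=least_squares(f,[.2]);print(r.x,f(r.x).round(1))
f=lambda q:(proj("scene",[lidp([q[1],q[2],p0[2],q[0]],u,v,.0065) for u,v in L])-sl).ravel()
r=least_squares(f,[.2,*p0[:2]]);print(r.x,f(r.x).round(1))
print(proj("scene",[observe()["eef_pos"]-[0,0,.014]]))
E
```

```text
[0.1706467] [-0.3  0.3 -0.3 -0.  -0.9 -1.2 -0.4 -1.2]
[0.26445105 0.52225622 0.29328528] [ 0.3  0.4  0.5  0.1 -0.6 -0.3 -0.2 -0.2]
[[382.5867589  182.93937563]]
```

View pics/m3.png

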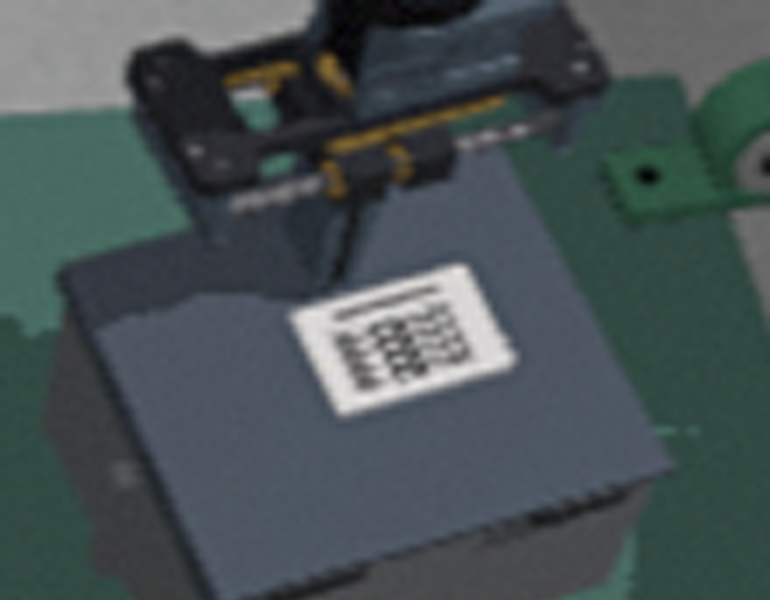

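```bash
python3 - <<'E'
from fit import *
p0=[.5164,.2959,.2463]
print("obs scene FL 348.4,178.4 RL 370.2,224.9 RR 435.5,206 FR 411.6,161; top RR 207.5,180.7 FR 218.7,223.5")
for q in(0,.08,.17):
    C=[lidp([*p0,q],u,v,.006) for u,v in[(.168,-.104),(0,-.104),(0,.104),(.168,.104)]]
    print(q,proj("scene",C).round(1).tolist(),proj("top",[C[1],C[0]]).round(1).tolist())
print(observe()["wrist_force"],observe()["moment"],observe()["joint_torque"])
E
```

```text
obs scene FL 348.4,178.4 RL 370.2,224.9 RR 435.5,206 FR 411.6,161; top RR 207.5,180.7 FR 218.7,223.5
0 [[346.7, 180.6], [370.3, 224.9], [435.7, 205.8], [408.6, 163.8]] [[208.2, 180.6], [219.2, 223.8]]
0.08 [[347.3, 178.1], [370.3, 225.1], [435.8, 205.9], [409.7, 161.2]] [[208.2, 180.5], [218.8, 223.3]]
0.17 [[348.2, 175.5], [370.4, 225.2], [435.9, 206.1], [411.2, 158.6]] [[208.1, 180.4], [218.2, 222.3]]
[-0.29248559  0.06324027  0.768686  ] [-0.0055687   0.07915121  0.02476675] [-6.77010231e-02 -8.02758193e+01 -2.94093060e+01 -3.20559985e-02
 -1.71852219e-01 -2.18466514e-03]
```

Corner positions suggest about 0.07 rad still open. Pressing further.

>>> {"method": "send_rows", "body": {"commands": [{"claw":1,"travel":[0,0,-0.002],"dr":[0,0,0]},{"claw":1,"travel":[0,0,-0.004],"dr":[0,0,0]},{"claw":1,"travel":[0,0,-0.005],"dr":[0,0,0]}]}}

```text
clock: 5.27
eef_pos: [0.4704, 0.2838, 0.0934]
tcp_rot: [0.558, 0.438, 0.556, -0.433]
wrist_force: [-1.4, 0.2, 0.9]
grip_width: 0.0005
```

>>> {"method": "send_rows", "body": {"commands": [{"claw":1,"travel":[0,0,-0.001],"dr":[0,0,0]},{"claw":1,"travel":[0,0,-0.002],"dr":[0,0,0]},{"claw":1,"travel":[0,0,-0.003],"dr":[0,0,0]}]}}

```text
clock: 5.52
eef_pos: [0.4704, 0.2837, 0.0903]
tcp_rot: [0.558, 0.438, 0.556, -0.433]
wrist_force: [-0.1, 0.2, 2.1]
grip_width: 0.0005
```

```bash
python3 - <<'E'
from fit import *
s=grab_frame("scene");t=grab_frame("top")
a=cv2.resize(s[140:240,340:450,::-1],(550,500),interpolation=cv2.INTER_CUBIC)
b=cv2.resize(t[170:270,140:190,::-1],(250,500),interpolation=cv2.INTER_CUBIC)
p0=[.5164,.2959,.2463]
C=[lidp([*p0,0],u,v,.006) for u,v in[(.168,-.104),(0,-.104),(0,.104),(.168,.104)]]+[lidp([*p0,0],u,v,.0065) for u,v in[(.115,-.02),(.115,.06),(.065,.06),(.065,-.02)]]
for P in (C[:4],C[4:]):
    cv2.polylines(a,[((proj("scene",P)-[340,140]+.5)*5).astype(int)],True,(0,0,255),1)
x=observe()["eef_pos"]
for z in(-.014,.0): cv2.circle(a,tuple(((proj("scene",[x+[0,0,z]])[0]-[340,140]+.5)*5).astype(int)),3,(0,255,255),-1)
cv2.imwrite("pics/m4.png",np.hstack([a,b]))
E
```

```text
(no output)
```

View pics/m4.png

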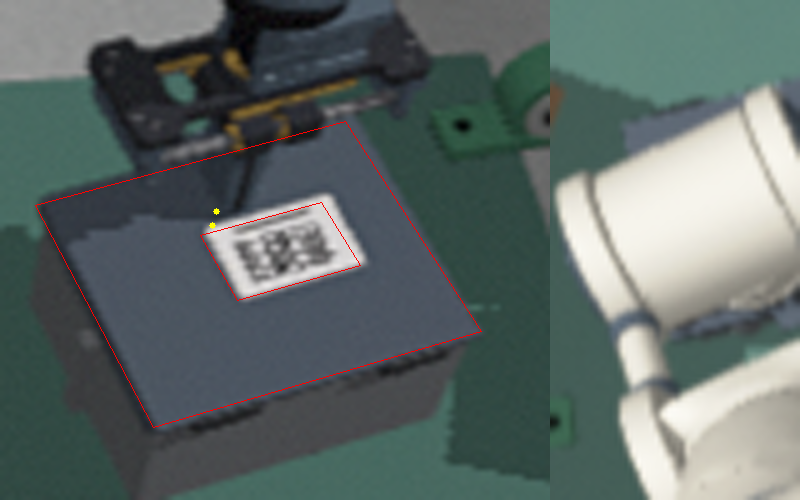

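>>> {"method": "send_rows", "body": {"commands": [{"claw":1,"travel":[0,0,-0.001],"dr":[0,0,0]},{"claw":1,"travel":[0,0,-0.002],"dr":[0,0,0]},{"claw":1,"travel":[0,0,-0.003],"dr":[0,0,0]},{"claw":1,"travel":[0,0,-0.003],"dr":[0,0,0]}]}}

```text
clock: 5.95
eef_pos: [0.4703, 0.2837, 0.0871]
tcp_rot: [0.558, 0.438, 0.556, -0.433]
wrist_force: [0.1, -0.1, -0.3]
grip_width: 0.0008
```

>>> {"method": "send_rows", "body": {"commands": [{"claw":1,"travel":[0,0,-0.001],"dr":[0,0,0]},{"claw":1,"travel":[0,0,-0.002],"dr":[0,0,0]},{"claw":1,"travel":[0,0,-0.003],"dr":[0,0,0]},{"claw":1,"travel":[0,0,-0.003],"dr":[0,0,0]}]}}

```text
clock: 6.28
eef_pos: [0.4703, 0.2837, 0.0839]
tcp_rot: [0.558, 0.438, 0.556, -0.433]
wrist_force: [-0.2, 0.1, 0.1]
grip_width: 0.0006
```

```bash
python3 - <<'E'
from fit import *
s=grab_frame("scene")
o=observe();print(o["wrist_force"],o["moment"],o["eef_pos"],o["joints"])
cv2.imwrite("pics/m5.png",cv2.resize(s[100:235,300:480,::-1],(800,600),interpolation=cv2.INTER_CUBIC))
E
```

```text
[ 0.12613991  0.15652873 -0.55264765] [-0.06541568  0.02350985 -0.01375955] [0.47029864 0.28366949 0.08397101] [4.33513857e-01 5.23602168e-01 1.66602726e+00 9.13177261e-04
 9.44330637e-01 1.76092370e+00]
```

View pics/m5.png

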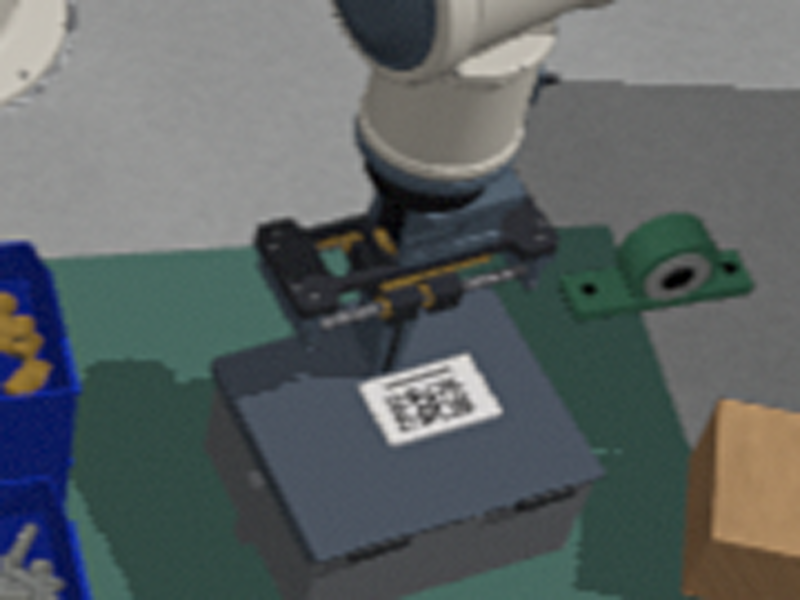

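The force reading doesn't settle the question, so I'll lift off and measure the lid unobstructed.

>>> {"method": "send_rows", "body": {"commands": [{"claw":1,"travel":[0,0,0.04],"dr":[0,0,0]},{"claw":1,"travel":[0,0,0.08],"dr":[0,0,0]},{"claw":1,"travel":[-0.04,-0.02,0.12],"dr":[0,0,0]},{"claw":1,"travel":[-0.06,-0.02,0.14],"dr":[0,0,0]},{"claw":1,"travel":[-0.06,-0.02,0.14],"dr":[0,0,0]}]}}

```text
clock: 6.75
eef_pos: [0.4081, 0.2634, 0.2283]
tcp_rot: [0.558, 0.44, 0.555, -0.432]
wrist_force: [2.5, 1.6, 2.4]
grip_width: 0.0007
```

```bash
python3 - <<'E'
from fit import *
s=grab_frame("scene");t=grab_frame("top");cv2.imwrite("pics/raw_s.png",s[:,:,::-1]);cv2.imwrite("pics/raw_t.png",t[:,:,::-1])
x=observe()["eef_pos"];print(x,observe()["wrist_force"])
a=cv2.resize(s[100:235,300:480,::-1],(800,600),interpolation=cv2.INTER_CUBIC)
for z in(-.014,0): cv2.circle(a,tuple(((proj("scene",[x+[0,0,z]])[0]-[300,100]+.5)*4.444).astype(int)),2,(0,255,255),-1)
cv2.imwrite("pics/m6.png",a)
E
```

```text
[0.4101884  0.26386989 0.22542278] [ 0.08314738 -0.37670181 -0.73404162]
```

View pics/m6.png

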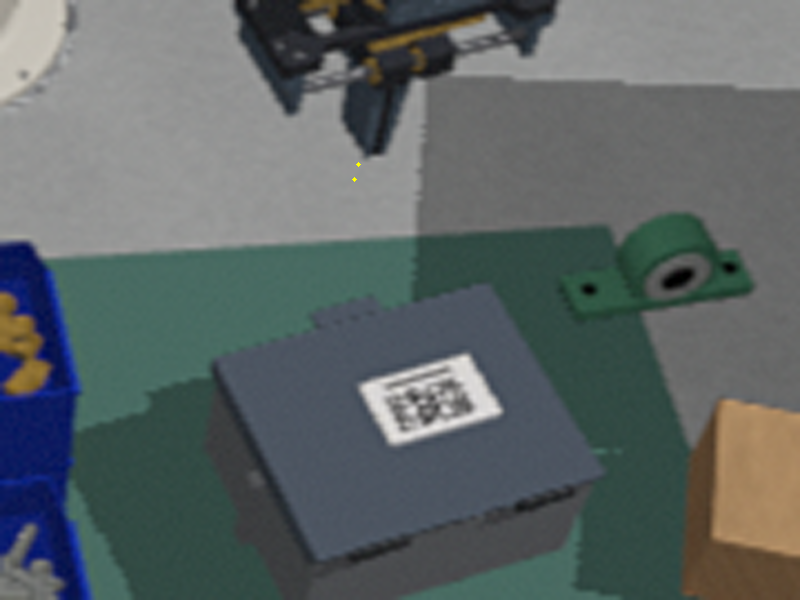

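```bash
python3 - <<'E'
from fit import *
x=np.array([.1514,-.606,.1955]);j=np.array([.2424,-.970,0]);
im=cv2.imread("pics/scene0.png")
for s in(-1,1):
  for dz in(-.014,.005,.02): print(s,dz,(proj("scene",[x+s*.052*j+[0,0,dz]])/.7).round(1))
# base centre check
print("base",proj("scene",[[0,0,0]])/.7, proj("top",[[0,0,0]])/.7)
a=cv2.resize(im[60:180,40:200],(400,300),interpolation=cv2.INTER_CUBIC)
for s in(-1,1):
  for w in (-.016,.016):
    P=[x+s*.045*j+w*np.array([.97,.2424,0])+[0,0,-.014], x+s*.045*j+w*np.array([.97,.2424,0])+[0,0,.04]]
    q=((proj("scene",P)/.7-[40,60])*2.5).astype(int); cv2.line(a,tuple(q[0]),tuple(q[1]),(0,255,255),1)
b=cv2.imread("pics/raw_s.png")[75:155,340:440]; xx=np.array([.4081,.2634,.2283]);k=4
b=cv2.resize(b,(400,320),interpolation=cv2.INTER_CUBIC)[:300]
for s in(-1,1):
  for w in (-.016,.016):
    P=[xx+s*.0135*j+w*np.array([.97,.2424,0])+[0,0,-.014], xx+s*.0135*j+w*np.array([.97,.2424,0])+[0,0,.04]]
    q=((proj("scene",P)-[340,75])*k).astype(int); cv2.line(b,tuple(q[0]),tuple(q[1]),(0,255,255),1)
cv2.imwrite("pics/m7.png",np.hstack([a,b]))
# label colour segmentation -> lid angle
for n in("scene","top"):
  r=cv2.imread(f"pics/raw_{n[0]}.png")
  x0,y0,w,h=(370,170,55,40) if n=="scene" else (150,180,60,55)
  m=(r[y0:y0+h,x0:x0+w].min(2)>150).astype(np.uint8); m=cv2.morphologyEx(m,cv2.MORPH_CLOSE,np.ones((7,7)))
  nn,l,st,c=cv2.connectedComponentsWithStats(m); i=1+np.argmax(st[1:,4]); print(n,c[i]+[x0,y0],st[i])
  for q in(0,.04,.08,.15): print(q,proj(n,[lidp([.5164,.2959,.2463,q],.09,.02,.0065)]).round(2))
E
```

```text
-1 -0.014 [[153.4 141.1]]
-1 0.005 [[150.8 134.6]]
-1 0.02 [[148.8 129.3]]
1 -0.014 [[105.6 151.4]]
1 0.005 [[102.5 144.9]]
1 0.02 [[100.  139.6]]
base [[396.80109824 146.39086122]] [[382.31021672 493.63669861]]
scene [396.30179028 189.43222506] [ 11  10  32  20 391]
0 [[395.54 189.6 ]]
0.04 [[395.84 188.95]]
0.08 [[396.15 188.34]]
0.15 [[396.75 187.36]]
top [173.27992634 221.48526703] [   0   22   47   33 1086]
0 [[181.78 212.08]]
0.04 [[181.59 211.9 ]]
0.08 [[181.4  211.69]]
0.15 [[181.03 211.22]]
```

View pics/m7.png

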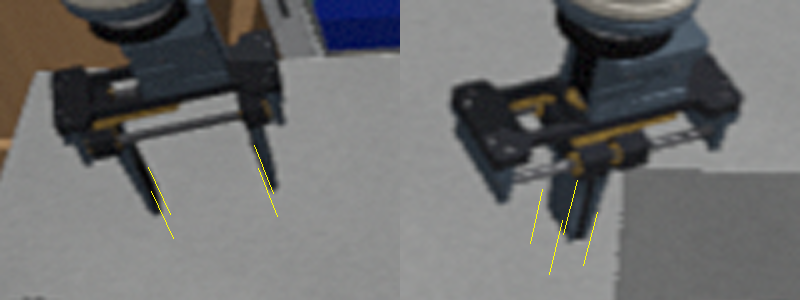

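The fingertips appear about 15–25 mm higher than the reported pose implies. The press never hit a hard stop, so I'll go back and press until the force really rises.

>>> {"method": "send_rows", "body": {"commands": [{"claw":1,"travel":[0.025,0.01,-0.03],"dr":[0,0,0]},{"claw":1,"travel":[0.05,0.016,-0.06],"dr":[0,0,0]},{"claw":1,"travel":[0.055,0.018,-0.1],"dr":[0,0,0]},{"claw":1,"travel":[0.055,0.018,-0.125],"dr":[0,0,0]},{"claw":1,"travel":[0.055,0.018,-0.135],"dr":[0,0,0]}]}}

```text
clock: 7.27
eef_pos: [0.4638, 0.2809, 0.0854]
tcp_rot: [0.557, 0.437, 0.556, -0.434]
wrist_force: [-0.6, 0.1, 0.3]
grip_width: 0.0004
```

>>> {"method": "send_rows", "body": {"commands": [{"claw":1,"travel":[0,0,-0.002],"dr":[0,0,0]},{"claw":1,"travel":[0,0,-0.004],"dr":[0,0,0]},{"claw":1,"travel":[0,0,-0.006],"dr":[0,0,0]},{"claw":1,"travel":[0,0,-0.008],"dr":[0,0,0]}]}}

```text
clock: 7.6
eef_pos: [0.4645, 0.2812, 0.0785]
tcp_rot: [0.558, 0.438, 0.556, -0.434]
wrist_force: [-0.6, -0.7, 1.6]
grip_width: 0.0004
```

>>> {"method": "send_rows", "body": {"commands": [{"claw":1,"travel":[0,0,-0.002],"dr":[0,0,0]},{"claw":1,"travel":[0,0,-0.004],"dr":[0,0,0]},{"claw":1,"travel":[0,0,-0.005],"dr":[0,0,0]},{"claw":1,"travel":[0,0,-0.006],"dr":[0,0,0]},{"claw":1,"travel":[0,0,-0.006],"dr":[0,0,0]}]}}

```text
clock: 8.02
eef_pos: [0.4653, 0.2816, 0.0759]
tcp_rot: [0.558, 0.439, 0.556, -0.432]
wrist_force: [-13.0, -7.9, 54.7]
grip_width: 0.0002
```

Hard stop at 55 N: the lid is shut, and the tips really do sit about 30 mm higher than the TCP reading implies. I'll lift off, head for the scanner and measure the tool offset by image on the way.

>>> {"method": "send_rows", "body": {"commands": [{"claw":1,"travel":[0,0,0.04],"dr":[0,0,0]},{"claw":1,"travel":[0,0,0.08],"dr":[0,0,0]},{"claw":0,"travel":[-0.03,-0.06,0.24],"dr":[0,0,-5]},{"claw":-1,"travel":[-0.03,-0.06,0.24],"dr":[0,0,-10]},{"claw":-1,"travel":[-0.03,-0.06,0.24],"dr":[0,0,-15]}]}}

```text
clock: 8.43
eef_pos: [0.4431, 0.2379, 0.2737]
tcp_rot: [0.496, 0.509, 0.492, -0.502]
wrist_force: [1.4, 0.3, 0.7]
grip_width: 0.0175
```

>>> {"method": "send_rows", "body": {"commands": [{"claw":-1,"travel":[0.0,-0.5,0.08],"dr":[0,0,-5]},{"claw":-1,"travel":[0.0,-0.5,0.08],"dr":[0,0,-10]},{"claw":-1,"travel":[0.0,-0.5,0.08],"dr":[0,0,-10]},{"claw":-1,"travel":[0.0,-0.5,0.08],"dr":[0,0,-10]},{"claw":-1,"travel":[0.0,-0.5,0.08],"dr":[0,0,-10]}]}}

```text
clock: 8.85
eef_pos: [0.443, 0.0311, 0.3062]
tcp_rot: [0.451, 0.55, 0.446, -0.543]
wrist_force: [0.5, -0.4, 0.1]
grip_width: 0.0509
```

```bash
python3 - <<'E'
from fit import *
s=grab_frame("scene");cv2.imwrite("pics/raw_s2.png",s[:,:,::-1]);t=grab_frame("top");cv2.imwrite("pics/raw_t2.png",t[:,:,::-1])
for n,im,(x0,y0,w,h) in(("scene",s,(370,170,55,40)),("top",t,(163,195,40,30))):
  m=(im[y0:y0+h,x0:x0+w].min(2)>150).astype(np.uint8); m=cv2.morphologyEx(m,cv2.MORPH_CLOSE,np.ones((7,7)))
  nn,l,st,c=cv2.connectedComponentsWithStats(m); i=1+np.argmax(st[1:,4]); uv=c[i]+[x0,y0]; print(n,uv,st[i],atz(n,uv,.0945), proj(n,[lidp([.5164,.2959,.2463,0],.09,.02,.0065)]))
E
```

```text
scene [395.85185185 190.24074074] [ 11  11  31  20 378] [0.50814252 0.31422107 0.0945    ] [[395.54336467 189.59721108]]
top [181.22713864 212.04129794] [  7   8  24  22 339] [0.50587459 0.31588723 0.0945    ] [[181.77817216 212.08015598]]
```

>>> {"method": "send_rows", "body": {"commands": [{"claw":-1,"travel":[0.046,-0.329,0.0],"dr":[0,0,0]},{"claw":-1,"travel":[0.046,-0.329,0.0],"dr":[0,0,0]},{"claw":-1,"travel":[0.046,-0.329,0.0],"dr":[0,0,0]},{"claw":-1,"travel":[0.046,-0.329,0.0],"dr":[0,0,0]},{"claw":-1,"travel":[0.046,-0.329,0.0],"dr":[0,0,0]}]}}

```text
clock: 9.37
eef_pos: [0.4723, -0.1752, 0.3067]
tcp_rot: [0.451, 0.552, 0.443, -0.544]
wrist_force: [1.5, 1.2, -0.8]
grip_width: 0.0899
```

>>> {"method": "send_rows", "body": {"commands": [{"claw":-1,"travel":[0.018,-0.124,-0.02],"dr":[0,0,0]},{"claw":-1,"travel":[0.018,-0.124,-0.05],"dr":[0,0,0]},{"claw":-1,"travel":[0.018,-0.124,-0.05],"dr":[0,0,0]},{"claw":-1,"travel":[0.018,-0.124,-0.05],"dr":[0,0,0]},{"claw":-1,"travel":[0.018,-0.124,-0.05],"dr":[0,0,0]}]}}

```text
clock: 9.78
eef_pos: [0.4899, -0.301, 0.2549]
tcp_rot: [0.45, 0.552, 0.443, -0.545]
wrist_force: [-1.2, 1.5, -0.7]
grip_width: 0.0914
```

```bash
python3 - <<'E'
from fit import *
s=grab_frame("scene");t=grab_frame("top")
cv2.imwrite("pics/raw_s3.png",s[:,:,::-1]);cv2.imwrite("pics/raw_t3.png",t[:,:,::-1])
o=observe();x=o["eef_pos"];print(x,o["tcp_rot"])
a=cv2.resize(s[110:230,110:220,::-1],(550,600),interpolation=cv2.INTER_CUBIC)
j=np.array([.192,.981,0]);g=np.array([.981,-.192,0])
for d in(.014,-.0175):
  for sg in(-1,1):
    P=[x+sg*.0457*j+w*g-[0,0,d] for w in(-.016,.016)]
    q=((proj("scene",P)-[110,110]+.5)*5).astype(int); cv2.line(a,tuple(q[0]),tuple(q[1]),(0,255,255) if d>0 else (0,0,255),1)
b=cv2.resize(t[170:290,300:350,::-1],(250,600),interpolation=cv2.INTER_CUBIC)
cv2.imwrite("pics/m8.png",np.hstack([a,b]))
E
```

```text
[ 0.4903116  -0.29847132  0.25690273] [ 0.45067475  0.55208314  0.44311307 -0.54382652]
```

View pics/m8.png

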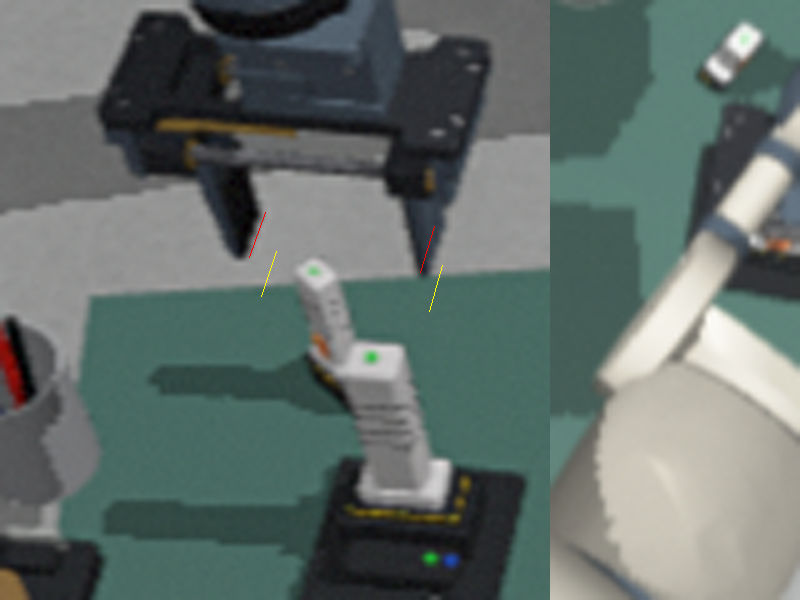

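The fingers match the red model (tip = reading + 17.5 mm), so the reading is about 31 mm low in z and good in x and y. Descending to grasp, then closing.

>>> {"method": "send_rows", "body": {"commands": [{"claw":-1,"travel":[-0.001,0,-0.04],"dr":[0,0,0]},{"claw":-1,"travel":[-0.001,0,-0.08],"dr":[0,0,0]},{"claw":-1,"travel":[-0.001,0,-0.115],"dr":[0,0,0]},{"claw":-1,"travel":[-0.001,0,-0.14],"dr":[0,0,0]},{"claw":-1,"travel":[-0.001,0,-0.151],"dr":[0,0,0]}]}}

```text
clock: 10.3
eef_pos: [0.4885, -0.2958, 0.1039]
tcp_rot: [0.45, 0.552, 0.445, -0.544]
wrist_force: [-0.8, 0.8, -0.5]
grip_width: 0.0913
```

>>> {"method": "send_rows", "body": {"commands": [{"claw":-0.5,"travel":[0,0,0],"dr":[0,0,0]},{"claw":0,"travel":[0,0,0],"dr":[0,0,0]},{"claw":0.1,"travel":[0,0,0],"dr":[0,0,0]},{"claw":0.2,"travel":[0,0,0],"dr":[0,0,0]},{"claw":0.2,"travel":[0,0,0],"dr":[0,0,0]}]}}

```text
clock: 10.72
eef_pos: [0.4892, -0.296, 0.1053]
tcp_rot: [0.451, 0.552, 0.444, -0.543]
wrist_force: [-0.2, 0.1, 0.0]
grip_width: 0.0604
```

>>> {"method": "send_rows", "body": {"commands": [{"claw":0.2,"travel":[0,-0.002,0],"dr":[0,0,0]},{"claw":1,"travel":[0,-0.002,0],"dr":[0,0,0]},{"claw":1,"travel":[0,-0.002,0],"dr":[0,0,0]},{"claw":1,"travel":[0,-0.002,0],"dr":[0,0,0]},{"claw":1,"travel":[0,-0.002,0],"dr":[0,0,0]}]}}

```text
clock: 11.13
eef_pos: [0.4892, -0.298, 0.1053]
tcp_rot: [0.451, 0.552, 0.444, -0.543]
wrist_force: [0.2, 0.1, -1.3]
grip_width: 0.0319
```

>>> {"method": "send_rows", "body": {"commands": [{"claw":1,"travel":[0,-0.002,0],"dr":[0,0,0]},{"claw":1,"travel":[0,-0.002,0],"dr":[0,0,0]},{"claw":1,"travel":[0,-0.002,0],"dr":[0,0,0]},{"claw":1,"travel":[0,-0.002,0],"dr":[0,0,0]}]}}

```text
clock: 11.47
eef_pos: [0.4891, -0.3001, 0.1052]
tcp_rot: [0.451, 0.552, 0.444, -0.543]
wrist_force: [-0.2, 0.2, -1.2]
grip_width: 0.0319
```

Gripped at 32 mm, which is the handle width. Lifting straight up.

>>> {"method": "send_rows", "body": {"commands": [{"claw":1,"travel":[0,0.001,0.01],"dr":[0,0,0]},{"claw":1,"travel":[0,0.001,0.024],"dr":[0,0,0]},{"claw":1,"travel":[0,0.001,0.04],"dr":[0,0,0]},{"claw":1,"travel":[0,0.001,0.056],"dr":[0,0,0]},{"claw":1,"travel":[0,0.001,0.072],"dr":[0,0,0]}]}}

```text
clock: 11.88
eef_pos: [0.4891, -0.2989, 0.1786]
tcp_rot: [0.451, 0.552, 0.444, -0.543]
wrist_force: [-0.3, 0.5, -1.6]
grip_width: 0.0322
```

>>> {"method": "send_rows", "body": {"commands": [{"claw":1,"travel":[0,0,0.03],"dr":[0,0,0]},{"claw":1,"travel":[0,0,0.06],"dr":[0,0,0]},{"claw":1,"travel":[0,0,0.09],"dr":[0,0,0]},{"claw":1,"travel":[0,0,0.12],"dr":[0,0,0]},{"claw":1,"travel":[0,0,0.125],"dr":[0,0,0]}]}}

```text
clock: 12.3
eef_pos: [0.4904, -0.2997, 0.3096]
tcp_rot: [0.454, 0.552, 0.441, -0.543]
wrist_force: [0.3, -0.3, -1.2]
grip_width: 0.0323
```

```bash
python3 - <<'E'
from fit import *
s=grab_frame("scene");x=observe()["eef_pos"];print(x,observe()["grip_width"],observe()["wrist_force"])
a=cv2.resize(s[70:220,120:260,::-1],(560,600),interpolation=cv2.INTER_CUBIC)
z0=x[2]-.1052+.012  # expected window height
yaw=-.19
def P(dx,dy,z): return [x[0]+dx*np.cos(yaw)-dy*np.sin(yaw),x[1]+dx*np.sin(yaw)+dy*np.cos(yaw),z0+z]
for hx,hy,zs in((.017,.033,(0,.038)),(.013,.016,(.165,))):
  for z in zs:
    q=((proj("scene",[P(a_*hx,b_*hy,z) for a_,b_ in((-1,-1),(-1,1),(1,1),(1,-1))])-[120,70]+.5)*4).astype(int)
    cv2.polylines(a,[q],True,(0,0,255),1)
cv2.imwrite("pics/m9.png",a)
E
```

```text
[ 0.49017861 -0.2996091   0.30801534] 0.03179663953097417 [ 0.1787762   0.34721583 -1.58501543]
```

View pics/m9.png

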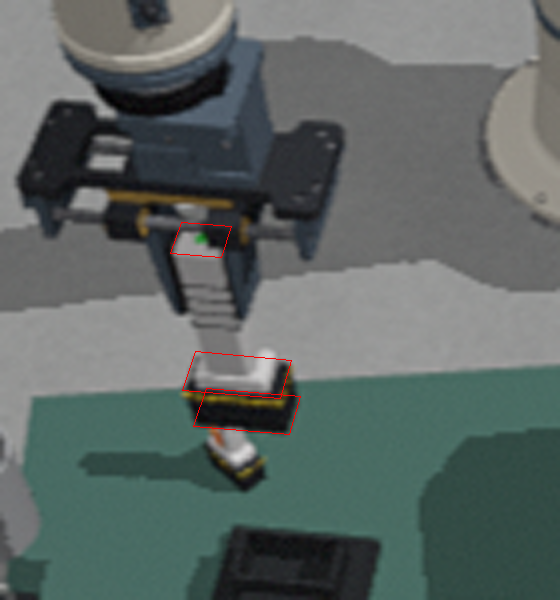

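The scanner is held upright, with window z about 0.215 (reading − 0.093). Carrying it over the bins while turning +25.6°.

>>> {"method": "send_rows", "body": {"commands": [{"claw":1,"travel":[0.001,0.02,0],"dr":[0,0,0]},{"claw":1,"travel":[0.002,0.055,0],"dr":[0,0,0]},{"claw":1,"travel":[0.003,0.09,0],"dr":[0,0,0]},{"claw":1,"travel":[0.004,0.125,0],"dr":[0,0,0]},{"claw":1,"travel":[0.005,0.16,0],"dr":[0,0,0]}]}}

```text
clock: 12.77
eef_pos: [0.4942, -0.1378, 0.3071]
tcp_rot: [0.452, 0.552, 0.442, -0.543]
wrist_force: [0.7, 0.2, -1.4]
grip_width: 0.0319
```

>>> {"method": "send_rows", "body": {"commands": [{"claw":1,"travel":[0.001,0.035,0],"dr":[0,0,0]},{"claw":1,"travel":[0.002,0.07,0],"dr":[0,0,0]},{"claw":1,"travel":[0.003,0.105,0],"dr":[0,0,0]},{"claw":1,"travel":[0.004,0.14,0],"dr":[0,0,0]},{"claw":1,"travel":[0.005,0.175,0],"dr":[0,0,0]}]}}

```text
clock: 13.18
eef_pos: [0.4982, 0.0389, 0.3064]
tcp_rot: [0.452, 0.552, 0.442, -0.544]
wrist_force: [0.4, -0.7, -1.2]
grip_width: 0.0316
```

>>> {"method": "send_rows", "body": {"commands": [{"claw":1,"travel":[0.001,0.035,0],"dr":[0,0,5]},{"claw":1,"travel":[0.002,0.07,0],"dr":[0,0,10]},{"claw":1,"travel":[0.003,0.105,0],"dr":[0,0,15]},{"claw":1,"travel":[0.004,0.14,0],"dr":[0,0,20]},{"claw":1,"travel":[0.005,0.165,0],"dr":[0,0,25.5]}]}}

```text
clock: 13.6
eef_pos: [0.5021, 0.2066, 0.3055]
tcp_rot: [0.562, 0.439, 0.555, -0.429]
wrist_force: [1.8, -0.6, -1.4]
grip_width: 0.0319
```

>>> {"method": "send_rows", "body": {"commands": [{"claw":1,"travel":[0.0045,0.035,0],"dr":[0,0,0]},{"claw":1,"travel":[0.0045,0.07,0],"dr":[0,0,0]},{"claw":1,"travel":[0.0045,0.095,-0.01],"dr":[0,0,0]},{"claw":1,"travel":[0.0045,0.108,-0.03],"dr":[0,0,0]},{"claw":1,"travel":[0.0045,0.108,-0.05],"dr":[0,0,0]}]}}

```text
clock: 14.02
eef_pos: [0.5059, 0.3173, 0.2541]
tcp_rot: [0.562, 0.438, 0.556, -0.428]
wrist_force: [-0.1, -0.1, -2.6]
grip_width: 0.0319
```

>>> {"method": "send_rows", "body": {"commands": [{"claw":1,"travel":[0,0,-0.005],"dr":[0,0,0]},{"claw":1,"travel":[0,0,-0.005],"dr":[0,0,0]}]}}

```text
clock: 14.18
eef_pos: [0.5044, 0.317, 0.2468]
tcp_rot: [0.561, 0.437, 0.557, -0.43]
wrist_force: [-0.8, -0.3, -1.5]
grip_width: 0.0319
```

```bash
cat > chk.py <<'E'
from fit import *
import sys
s=grab_frame("scene");o=observe();x=o["eef_pos"];w,a_,b_,c_=o["tcp_rot"];jz=np.array([2*(a_*c_+w*b_),2*(b_*c_-w*a_)])
yaw=np.arctan2(-jz[1],-jz[0])-np.pi/2; print(x,yaw,o["grip_width"],o["wrist_force"],o["joints"])
# numeric: yellow band + white-grey top of head residue
k=4;x0,y0=330,95
a=cv2.resize(s[y0:y0+145,x0:x0+135,::-1],(540,580),interpolation=cv2.INTER_CUBIC)
z0=x[2]-.0932
def P(dx,dy,z): return [x[0]+dx*np.cos(yaw)-dy*np.sin(yaw),x[1]+dx*np.sin(yaw)+dy*np.cos(yaw),z0+z]
def poly(Q,c): cv2.polylines(a,[((proj("scene",Q)-[x0,y0]+.5)*k).astype(int)],True,c,1)
C=((-1,-1),(-1,1),(1,1),(1,-1))
for hx,hy,z in((.017,.033,0),(.017,.033,.038),(.013,.016,.165)): poly([P(i*hx,j*hy,z) for i,j in C],(0,0,255))
lab=[.5065,.3148];Y=.246
poly([[lab[0]+i*.025*np.cos(Y)-j*.04*np.sin(Y),lab[1]+i*.025*np.sin(Y)+j*.04*np.cos(Y),.0945] for i,j in C],(0,255,0))
cv2.imwrite(sys.argv[1],a)
hsv=cv2.cvtColor(s,cv2.COLOR_RGB2HSV);m=(hsv[:,:,0]>18)&(hsv[:,:,0]<32)&(hsv[:,:,1]>120)&(hsv[:,:,2]>90)
ys,xs=np.nonzero(m[140:230,350:430]);print("yellow",len(xs),xs.mean()+350,ys.mean()+140,xs.min()+350,xs.max()+350)
E
python3 chk.py pics/m10.png
```

```text
[0.50526908 0.31697128 0.24848059] 0.25180619954691696 0.03137272001172335 [ 0.82186826 -0.34763939  0.00707118] [ 0.46149284  0.40034624  1.35743304 -0.00213871  1.36983881  1.78090129]
yellow 28 403.17857142857144 173.71428571428572 391 416
```

>>> {"method": "send_rows", "body": {"commands": [{"claw":1,"travel":[0.001,-0.002,-0.01],"dr":[0,0,0]},{"claw":1,"travel":[0.001,-0.002,-0.02],"dr":[0,0,0]},{"claw":1,"travel":[0.001,-0.002,-0.03],"dr":[0,0,0]},{"claw":1,"travel":[0.001,-0.002,-0.036],"dr":[0,0,0]},{"claw":1,"travel":[0.001,-0.002,-0.036],"dr":[0,0,0]}]}}

```text
clock: 14.65
eef_pos: [0.5056, 0.3144, 0.2108]
tcp_rot: [0.561, 0.437, 0.556, -0.43]
wrist_force: [0.4, -1.0, -1.0]
grip_width: 0.0319
```

```bash
python3 chk.py pics/m11.png
```

```text
[0.50589578 0.31461501 0.21169872] 0.25153479522611377 0.03216343485784607 [-0.16495035  1.15674209 -1.15771099] [ 0.45742376  0.43125786  1.41091434 -0.00211576  1.28691345  1.77726878]
yellow 44 406.20454545454544 158.0 388 426
```

View pics/m11.png

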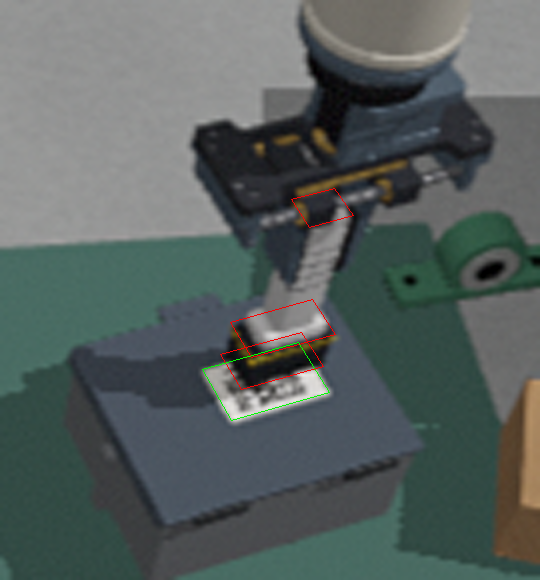

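Head and label outlines agree with the model within 1–2 px. I'll check the head's lower edge numerically.

```bash
python3 - <<'E'
from fit import *
s=grab_frame("scene");g=s.min(2)
print("cols",list(range(384,416,1)))
for v in range(176,200): print(v,*["%3d"%g[v,u] for u in range(384,416)])
x=observe()["eef_pos"];yaw=.2515
for dx,dy,dz in((.017,-.033,0),(.017,.033,0)):
  for z0 in(.1095,.1145,.1195): print(z0,proj("scene",[[x[0]+dx*np.cos(yaw)-dy*np.sin(yaw),x[1]+dx*np.sin(yaw)+dy*np.cos(yaw),z0]]).round(1))
print(x,observe()["joint_vel"])
E
```

```text
cols [384, 385, 386, 387, 388, 389, 390, 391, 392, 393, 394, 395, 396, 397, 398, 399, 400, 401, 402, 403, 404, 405, 406, 407, 408, 409, 410, 411, 412, 413, 414, 415]
176  74  76  76  78  62  38  26  54  98 126 144 155 150 137 121 111 117 130 134 135 139 153 167 181 190 184 177 138  67  71  76  78
177  75  76  77  73  35  23  15  34  93 122 134 147 152 151 141 126 126 144 162 166 177 186 174 165 162 156 143 102  50  63  74  77
178  75  78  77  60  40  24  30  21  57  98 121 143 176 197 201 190 177 183 184 166 160 159 152 144 139 122  86  44  43  64  78  75
179  75  77  71  48  24  21  30  21  24  61 103 132 167 195 201 184 163 157 158 147 142 147 130  86  72  63  46  30  31  68  91  78
180  77  77  72  46  22  23  24  32  16  34  89 117 133 155 162 154 144 137 127 107  82  76  66  44  37  34  26  24  39  76  80  76
181  78  78  66  31  19  15  24  28  28  24  60 101 123 136 145 129  84  72  66  52  40  31  29  26  18  26  23  25  53  71  75  77
182  69  75  58  21  13  12  19  23  29  19  26  53  75  74  75  66  43  36  34  29  23  24  24  25  23  26  19  28  55  74  76  75
183  54  5
[... 1780 characters left out ...]
4 160 133 113  94  82  70  71  70  71  73  73  74  74  76
197  77 142 196 215 215 186 122 144 174 201 217 214 215 205 178 159 126 102  87  73  71  68  72  74  73  72  76  75  76  77  75  75
198  70  90 150 198 215 214 210 211 214 203 184 162 139 120  98  85  71  70  72  71  72  74  74  77  76  77  76  74  76  77  74  77
199  73  69 103 184 217 219 202 179 160 123 103  87  76  72  71  72  72  75  74  73  75  75  74  75  74  77  77  72  75  75  77  74
0.1095 [[389.4 193.9]]
0.1145 [[389.7 192.9]]
0.1195 [[390.1 191.9]]
0.1095 [[409.7 188.1]]
0.1145 [[410.1 187.1]]
0.1195 [[410.5 186. ]]
[0.50621931 0.31485706 0.21235102] [ 0.00121792 -0.0081923  -0.01367033 -0.0007276   0.00416859  0.00147268]
```

The head corners match the model with the window about 25 mm above the label and laterally within about 3 mm. I'll lower it 4 mm and settle.

>>> {"method": "send_rows", "body": {"commands": [{"claw":1,"travel":[0,0,-0.002],"dr":[0,0,0]},{"claw":1,"travel":[0,0,-0.004],"dr":[0,0,0]},{"claw":1,"travel":[0,0,-0.004],"dr":[0,0,0]},{"claw":1,"travel":[0,0,-0.004],"dr":[0,0,0]},{"claw":1,"travel":[0,0,-0.004],"dr":[0,0,0]}]}}

```text
clock: 15.17
eef_pos: [0.5063, 0.3149, 0.2085]
tcp_rot: [0.562, 0.437, 0.556, -0.429]
wrist_force: [-0.3, -0.8, -2.3]
grip_width: 0.0318
```

```bash
python3 - <<'E'
from bench import *
o=observe();print(o);hand_in()
E
```

```text
{'clock': 15.1667, 'joints': array([ 0.45760069,  0.43425868,  1.41524999, -0.00210044,  1.2783535 ,
        1.77729893]), 'joint_vel': array([ 0.00178736,  0.00019283, -0.00162014, -0.00040627, -0.00227459,
       -0.00068892]), 'joint_torque': array([-1.07106115e-02, -8.30894637e+01, -3.86679447e+01,  1.88514394e-03,
       -2.01101066e-01,  4.17009151e-04]), 'eef_pos': array([0.50626805, 0.31492344, 0.20847439]), 'tcp_rot': array([ 0.56155572,  0.43733104,  0.55602235, -0.42922707]), 'wrist_force': array([-0.26272775, -0.76474302, -2.25601455]), 'moment': array([ 0.02816415, -0.03738955, -0.03041358]), 'grip_width': 0.03177603384742598}
the job is handed in; nothing more can be done
```

I shut the lid, lifted the large scanner out of its cradle, carried it over the bins and handed the job in with it held above the label. The robot clock read 15.2 s; hand-in gives no verdict, so success is not confirmed.

**Lid:** I pushed it down to a hard stop, reaching about 55 N at the wrist. That is under the 120 N wrist limit, and the contact was with the fingertips. The label position in both camera views then matched a shut lid.

**Final pose:** The window is about 21 mm above the label and within about 3 mm of its centre. Its long side is about 0.005 rad from the label's. The height comes from an image check at about 25 mm, followed by a 4 mm descent that I did not image again. The scanner is still, gripped at 31.8 mm (the handle is 32 mm wide), and the wrist carries about 2 N.

**Disagreement:** The reported TCP height did not match the pictures or the lid contact. The fingertips were really about 31 mm higher than the reading implied. I corrected for that in the grasp and final heights, and the later images agreed within 1–2 px.

**Not checked:** I did not measure the bystander objects again at the end. The path and forces showed no sign of touching any of them.

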